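Close the dish reader and start it

ROBOT

A 7-joint arm with a two-finger parallel gripper is mounted at the origin on a cart in front of the work surface, level with it; the furniture and walls round the work are solid. World frame = base frame: x ahead of the robot, y to its left, z up, the work surface at z = 0. Lengths are in m, angles in rad, forces in N, time in s.
With the tool pointing down it reaches from about 0.425 to 0.925 m from the base axis. Payload 6.8 kg.
Tool frame: the origin (TCP) lies where the fingers leave the gripper's body, on its centre line; the fingertips stand 73 mm ahead of it and the grasp point (between the pads) lies 54 mm ahead of it; z points along the fingers, y is the line along which they close (so a half turn about z gives the same grasp; the last joint's range is limited). The gripper opens to 85 mm and grips with 20 to 120 N. Pads are 22 mm wide; open, the fingers measure 114 mm over their backs; the gripper's body (76 mm by 85 mm) begins 54 mm behind the grasp point. The pads swing forward as they close: fully open they stand 13 mm farther back than shut.
Start: joints at [1.211, 0.477, 0.022, 1.555, -0.011, 1.109, -0.083], TCP at [0.168, -0.654, 0.304] pointing down, gripper open.
Joint ranges: [-2.96, 2.96], [-0.34, 2.1], [-1.41, 1.46], [0.24, 2.44], [-1.37, 4.51], [0.17, 1.92], [-2.96, 2.96]. Speed limits (rad/s): [2.39, 2.39, 3.14, 3.14, 3.14, 3.14, 3.14].

INTERFACE

Orientations are given as a rotation vector (axis times angle).
In Python, from bench import r, optics, job, telemetry gives the robot as it stands (r), with the cameras (optics), the job (job) and the readings (telemetry).
- The arm moves only by the shell command python3 drive.py 'ROWS' [OPENING] [FORCE]. ROWS is a JSON object with one list for each field, all of the same length, 1 to 5, a row being the entries at one place: dx, dy, dz (the shift in parts of the range, where 1.0 means 0.6 m), ax, ay, az (a rotation vector in parts of the range, where 1.0 means 4 rad); each row is the pose to reach, as a shift and turn from the pose commanded when the command began, along the tool's axes at that moment; what a row does not reach only later rows make up. A row lasts 1/10 s, in which the tool goes at most 0.05 m and 0.15 rad, less where a joint would pass 70% of its speed; a pose out of reach is approached as far as the arm can. OPENING is the finger opening in m, set as the command begins (- or left out keeps the last). The fingers move at their own pace and stop on an object; FORCE is the grip in N (left out, the last holds). Time passes only in rows, so rows that do not move let the fingers close. It prints the time, the measured TCP pose, the force, the opening and the grip force at its end. Input that does not fit is refused with a message, and nothing moves.
- telemetry.get_obs(): the state, without advancing time (a new reading comes with each control period).
- optics.grab_frame(name): name is "scene" or "side" or "wrist"; returns (picture, depth): 420x560x3 uint8, blue, green, red; 420x560 float32, m along the optical axis (not along the pixel's ray), 0 where there is no reading.
- optics.camera_info(name): a dict with "camera_matrix" (3x3 intrinsics, pixels), "R" (3x3) and "t" (3): a world point X has camera coordinates R X + t. Camera axes: x right, y down, z forward; pixel columns grow to the right and rows downward; lengths in m; the calibration is good to about 2 mm. A picture is of the moment at which its call begins: read the wrist's pose just before it. camera_info takes no time and is no camera call; for the wrist camera it gives the pose at the moment of the call.
- job.hand_in(): hands the job in; it is judged then, once.
The state is a dict: "clock": time; "joints": joint angles; "qvel": joint speeds; "tau": joint torques, N m; "tcp_pos": TCP position; "orientation": TCP orientation; "contact_force": force on the tool from outside, world axes, zero at the start; "moment": the same for the moment, N m; "grip_width": finger opening in m; "gripper_force": force on a finger pad.
Only numpy, scipy, OpenCV 4.12 (cv2) and the standard library are available. Lean on these libraries where they do the work, as an engineer would, in place of code of your own. Each camera call takes 0.05 s, during which the arm holds its last target. There are 200 camera calls.

TASK

Get the dish reader whose tray stands out ready to run: fold its cover down shut over the dish, then push the tray fully home, then press the start key on top of that reader. Work only by pushing with the fingertips: touch the cover on its outer face or edges only, never its inside or the dish, and leave the other reader and everything else on the cart as they are.

Things in the scene. Friction and masses are not known exactly. Their poses are not given: they have to be found in the camera images.
- reader: The dish reader to work on: white box, 150 (x) x 130 (y) x 80 (z) mm, fixed. Origin: centre of its underside, at cart-top height; x points away from its front, y to its left as one faces its front, z up. Its tray slides out of its front (x = -75 mm). It stands left or right of an identical reader whose tray is in.
- reader_tray (a joint): How far the reader's tray is pulled out, m: 0 is fully home, it starts at 0.092 to 0.115, moving along the reader's own -x as it opens. It slides level with about 2 N of friction and stays where it is left. While the cover is up it must not be pushed in.
- reader_front (a point): Middle of the outer face of the tray's white front plate, 30 mm above the cart top. The plate is 124 mm wide (reader's y), 8 mm thick and reaches from 6 to 54 mm above the cart top. Fully home, its outer face is at x = -83 mm in the reader's frame, 8 mm ahead of the housing.
- reader_cover (a joint): Angle of the tray's cover, rad: 0 is shut (lying level on the tray, its top 51 mm above the cart top), 1.57 upright, above that leaning outward to the reader's +y. It starts at 1.45 to 1.85. A stiff hinge: it stays where it is left, about 1 N at 65 mm from the hinge moves it.
- reader_hinge (a point): Middle of the cover's hinge line (along reader's x, on the tray's +y wall, 44 mm above the cart top); travels with the tray, turns with the cover, axes as the reader's when shut. Cover: flat grey plate 86 mm along the hinge, reaching 98 mm from it, to -y when shut; 4 mm thick, outer face 7 mm off the hinge line: it looks up when shut, to +y when upright.
- reader_liner: Black seal pad 70 x 78 x 2 mm on the inside of the cover (the side that faces down onto the dish when shut). Not to be touched. Origin on the hinge line, axes turning with the cover.
- dish: Round clear dish, 63 mm across and 15 mm high, lying fixed in the tray under the cover. Not to be touched. Origin: centre of its underside.
- reader_key (a joint): Travel of the start key, m: 0 released, 0.006 fully down. A spring brings it back; fully down takes 5 N.
- reader_key_top (a point): Centre of the top of the start key, a round grey button 18 mm across in a grey housing on the reader's roof, at x = -12, y = -35 mm in the reader's frame; it is pressed straight down.
- spare: The second, identical reader, fixed, with its tray in. Leave it alone. Origin: centre of its underside, at cart-top height; x points away from its front, y to its left as one faces its front, z up. 
- spare_tray (a joint): How far the second reader's tray is pulled out, m: 0 (home), and to stay so.
- spare_key (a joint): Travel of the second reader's start key, m: not to be pressed.
- dish_b: Loose round clear dish, 63 mm across, 15 mm high, in front of the second reader. Origin: centre of its underside.
- vial: Loose small capped bottle, 22 mm across, 49 mm high, in front of the second reader. Origin: centre of its underside.
- timer: Loose timer, 44 x 60 x 16 mm, lying on the second reader's roof. Origin: centre of its underside.
- tip_rack: Loose rack of pipette tips, 80 x 100 x 72 mm, on the near part of the cart. Origin: centre of its underside.
- sticky_pad: Loose pad of sticky notes, 40 x 40 x 11 mm, lying on the near part of the cart. Origin: centre of its underside.
- strip_bottle: Loose capped bottle, 34 mm across, 60 mm high, in front of the second reader. Origin: centre of its underside.
- marker: Loose marker pen, 135 mm long, 17 mm thick, lying on the near part of the cart. Origin: its middle, at its underside.

How it is judged:
By the outcome, as a careful person would: the job done as asked, in the order asked, and still so for the second after the job is handed in, with the robot touching nothing.
It also fails if it takes over 54 s, if anything falls off the work surface, if the arm or the gripper's body presses on something with over 40 N, if the wrist force passes 120 N, or if a joint passes its speed limit or range.

## Working session

There is one attempt and no reset: what is moved stays moved. The work goes in short steps, Python scripts to look and compute and a shell command to move; the robot and the scene stay as the last step left them, time stands still between calls to the robot, and variables do not carry over. Pictures are saved under pics/ and viewed, at most 10 in all, crops included, and the job is handed in when it is done.

```bash
ls; mkdir -p pics
python3 - <<'E'
from bench import r, optics, job, telemetry
import cv2,numpy as np
o=telemetry.get_obs();print(o['clock'],o['tcp_pos'],o['orientation'],o['grip_width'])
a=[]
for n in("scene","side"):
    p,d=optics.grab_frame(n);cv2.imwrite(f"pics/{n}0.png",p);np.save(f"pics/{n}0.npy",d)
    print(n,optics.camera_info(n))
E
```

```text
bench.py
drive.py
pics
0.0 [ 0.16807685 -0.65325164  0.30290627] [-3.11489674e+00 -3.94367832e-01  5.63572560e-04] 0.08547793065900676
scene {'camera_matrix': array([[380.1338059 ,   0.        , 275.65638296],
       [  0.        , 380.1338059 , 206.05041235],
       [  0.        ,   0.        ,   1.        ]]), 'R': array([[-0.41190726, -0.91103998,  0.01840007],
       [-0.59020108,  0.2513533 , -0.76712724],
       [ 0.69425867, -0.32684502, -0.64123103]]), 't': array([0.35004349, 0.36691435, 0.58209863])}
side {'camera_matrix': array([[451.90633977,   0.        , 282.19395433],
       [  0.        , 451.90633977, 209.2688825 ],
       [  0.        ,   0.        ,   1.        ]]), 'R': array([[ 0.91627278, -0.3997375 ,  0.0255759 ],
       [-0.12758986, -0.35179265, -0.92734177],
       [ 0.37969069,  0.8464348 , -0.37334048]]), 't': array([-0.43049061,  0.20570721,  0.57956253])}
```

View pics/scene0.png

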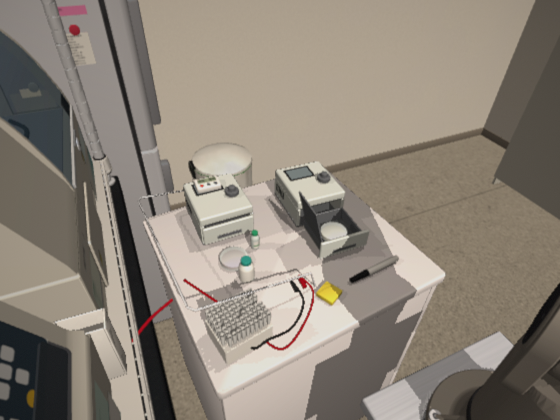

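View pics/side0.png

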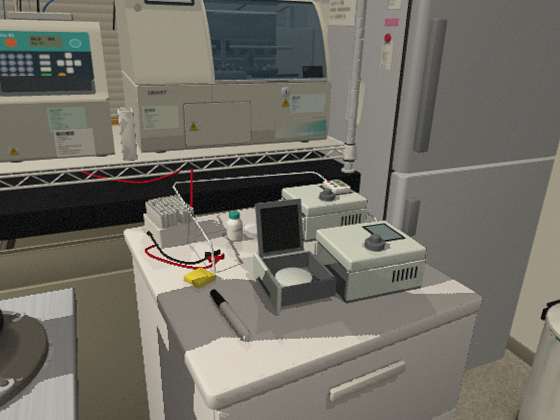

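The target reader is the right one: in the scene view its roof is at about (310,185), the cover at (313,222) and the dish at (333,232). In the side view the cover is at (280,228), the key at (375,243) and the front plate near (262,280). Next I measure from the depth maps.

```bash
cat > h.py <<'E'
from bench import r, optics, job, telemetry
import numpy as np,cv2
def cloud(n,d):
    c=optics.camera_info(n);K=c['camera_matrix'];v,u=np.indices(d.shape)
    P=np.stack([(u-K[0,2])/K[0,0]*d,(v-K[1,2])/K[1,1]*d,d],-1)
    P=(P-c['t'])@c['R'];P[d==0]=np.nan
    return P
E
python3 - <<'E'
from h import *
S=cloud('scene',np.load('pics/scene0.npy'));D=cloud('side',np.load('pics/side0.npy'))
f=lambda P,l:[print(p,np.round(P[p[1],p[0]],3)) for p in l]
print('scene');f(S,[(285,180),(310,170),(335,190),(323,177),(312,220),(320,235),(345,258),(365,235),(333,232),(330,275),(215,205),(232,190),(233,258),(329,293),(375,270),(240,320)])
print('side');f(D,[(375,243),(340,245),(400,240),(370,275),(280,228),(262,240),(295,240),(262,285),(258,270),(310,290),(225,310),(235,225),(300,400)])
for n,P,(u0,u1,v0,v1) in(('scene',S,(265,350,155,225)),('side',D,(310,430,215,300))):
    Q=P[v0:v1,u0:u1].reshape(-1,3);Q=Q[np.abs(Q[:,2]-.08)<.006]
    R=cv2.minAreaRect((Q[:,:2]*1000).astype(np.float32));print(n,len(Q),np.median(Q[:,2]),R,cv2.boxPoints(R).round(0).tolist())
# cover points: side cam sees its inside; scene sees outside
for n,P,(u0,u1,v0,v1) in(('scene',S,(303,325,200,250)),('side',D,(262,298,210,250))):
    Q=P[v0:v1,u0:u1].reshape(-1,3);Q=Q[(Q[:,2]>.06)&(Q[:,2]<.15)]
    c=np.median(Q,0);Q=Q[np.linalg.norm(Q-c,axis=1)<.06];m=Q.mean(0);w,V=np.linalg.eigh(np.cov((Q-m).T));print(n,'cover',m.round(3),V[:,0].round(3),w,Q.min(0).round(3),Q.max(0).round(3))
E
```

```text
scene
(285, 180) [0.66  0.061 0.077]
(310, 170) [ 0.673 -0.018  0.079]
(335, 190) [ 0.573 -0.035  0.078]
(323, 177) [ 0.618 -0.025  0.09 ]
(312, 220) [0.481 0.082 0.095]
(320, 235) [0.452 0.076 0.074]
(345, 258) [ 0.427  0.016 -0.   ]
(365, 235) [ 0.437 -0.037  0.044]
(333, 232) [0.487 0.016 0.03 ]
(330, 275) [0.397 0.074 0.001]
(215, 205) [0.631 0.256 0.08 ]
(232, 190) [0.65  0.206 0.095]
(233, 258) [0.516 0.256 0.014]
(329, 293) [0.35  0.105 0.009]
(375, 270) [ 0.363 -0.019  0.01 ]
(240, 320) [0.325 0.307 0.07 ]
side
(375, 243) [ 0.618 -0.038  0.091]
(340, 245) [ 0.575 -0.001  0.077]
(400, 240) [ 0.683 -0.022  0.078]
(370, 275) [ 0.599 -0.06   0.046]
(280, 228) [0.494 0.07  0.092]
(262, 240) [0.461 0.073 0.073]
(295, 240) [0.522 0.066 0.065]
(262, 285) [0.442 0.021 0.016]
(258, 270) [0.444 0.046 0.031]
(310, 290) [ 0.5   -0.041  0.029]
(225, 310) [ 0.365 -0.02   0.012]
(235, 225) [0.461 0.227 0.037]
(300, 400) [ 0.43  -0.159 -0.065]
scene 1644 0.0783107818385099 ((592.4935302734375, 9.510372161865234), (129.37966918945312, 236.42115783691406), 86.80241394042969) [[471.0, -48.0], [707.0, -62.0], [714.0, 68.0], [478.0, 81.0]]
side 2609 0.07845067352989556 ((636.7154541015625, 2.8685379028320312), (131.15765380859375, 150.8889617919922), 87.12335205078125) [[558.0, -59.0], [709.0, -66.0], [715.0, 65.0], [565.0, 72.0]]
scene cover [0.483 0.083 0.101] [-0.028 -0.971  0.239] [7.73768648e-07 4.90726149e-04 6.46723157e-04] [0.45  0.071 0.06 ] [0.534 0.094 0.139]
side cover [0.494 0.073 0.091] [ 0.041  0.967 -0.25 ] [1.68221916e-06 3.45782168e-04 3.78718744e-04] [0.459 0.063 0.06 ] [0.53  0.086 0.125]
```

The rows are not in the units I measure in: shifts go in shares of 0.6 m and turns go in shares of 4 rad. I convert before sending: 0.202 m / 0.6 = 0.3367, -0.144 m / 0.6 = -0.24.

```bash
python3 drive.py '{"dx": [0.3367, 0.3367, 0.3367, 0.3367, 0.3367], "dy": [-0.24, -0.24, -0.24, -0.24, -0.24], "dz": [0, 0, 0, 0, 0], "ax": [0, 0, 0, 0, 0], "ay": [0, 0, 0, 0, 0], "az": [0, 0, 0, 0, 0]}' 0 20
python3 drive.py '{"dx": [0.28, 0.28, 0.28, 0.28, 0.28], "dy": [-0.2883, -0.2883, -0.2883, -0.2883, -0.2883], "dz": [0, 0, 0, 0, 0], "ax": [0, 0, 0, 0, 0], "ay": [0, 0, 0, 0, 0], "az": [0, 0, 0, 0, 0]}'
python3 drive.py '{"dx": [0.1633, 0.1633, 0.1633, 0.1633, 0.1633], "dy": [-0.37, -0.37, -0.37, -0.37, -0.37], "dz": [0, 0, 0, 0, 0], "ax": [0, 0, 0, 0, 0], "ay": [0, 0, 0, 0, 0], "az": [0.0755, 0.0755, 0.0755, 0.0755, 0.0755]}'
```

```text
clock: 0.6
tcp_pos: [0.329, -0.4619, 0.3037]
orientation: [-3.116, -0.395, 0.0]
contact_force: [0.0, -0.7, 0.7]
grip_width: 0.0122
gripper_force: 0.0
clock: 1.1
tcp_pos: [0.4485, -0.2516, 0.3038]
orientation: [-3.116, -0.397, -0.0]
contact_force: [0.8, -0.3, -0.7]
grip_width: 0.0003
gripper_force: 0.0
clock: 1.6
tcp_pos: [0.4862, -0.0172, 0.3038]
orientation: [3.14, -0.079, -0.0]
contact_force: [0.9, -0.2, -0.7]
grip_width: -0.0003
gripper_force: 0.0
```

Converted, -0.153 m / 0.6 = -0.255, -0.1 m / 0.6 = -0.1667.

```bash
python3 drive.py '{"dx": [0, 0, 0, 0], "dy": [-0.0833, -0.1667, -0.255, -0.255], "dz": [0, 0, 0, 0], "ax": [0, 0, 0, 0], "ay": [0, 0, 0, 0], "az": [0, 0, 0, 0]}' | head -2
python3 drive.py '{"dx": [0, 0, 0, 0], "dy": [0, 0, 0, 0], "dz": [0.0833, 0.1667, 0.2183, 0.2183], "ax": [0, 0, 0, 0], "ay": [0, 0, 0, 0], "az": [0, 0, 0, 0]}'
python3 - <<'E'
from h import *
a,_=optics.grab_frame('scene');b,_=optics.grab_frame('side')
im=np.hstack([cv2.resize(a[130:290,210:370],(400,400)),cv2.resize(b[140:320,220:400],(400,400))]);cv2.imwrite('pics/a1.png',im)
E
```

```text
clock: 2.0
tcp_pos: [0.4932, 0.1413, 0.3042]
clock: 2.4
tcp_pos: [0.4913, 0.1322, 0.1688]
orientation: [3.138, -0.079, -0.014]
contact_force: [0.9, -0.0, 0.5]
grip_width: -0.0002
gripper_force: 0.0
```

View pics/a1.png

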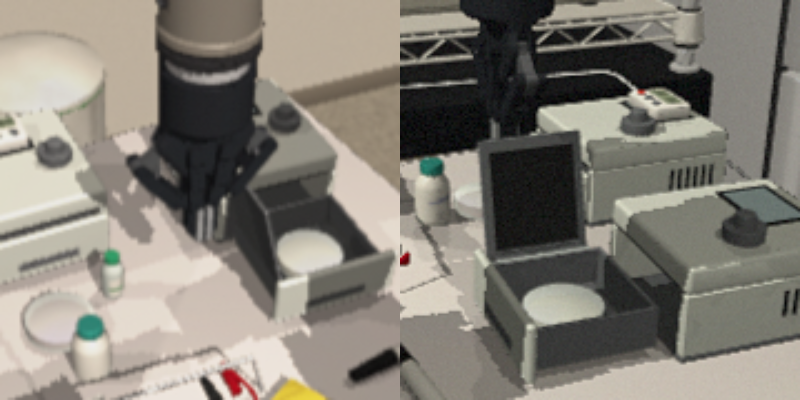

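The left half (scene) shows the closed fingers beside the cover at about (207,230), with the gripper's knuckles sticking out toward the reader at (265,150). The right half (side) shows the cover untouched, standing from (490,140) to (585,245). I'll lift a little and turn the tool 90° so the knuckles lie along the hinge.

Converted, -0.05 m / 0.6 = -0.0833, -0.01 m / 0.6 = -0.0167.

```bash
python3 -c "
from bench import r, optics, job, telemetry;o=telemetry.get_obs();print(o['tcp_pos'],o['orientation'],o['joints'].round(2) if hasattr(o['joints'],'round') else o['joints'],o['contact_force'])"
python3 drive.py '{"dx": [0, 0], "dy": [-0.0167, -0.0167], "dz": [-0.0833, -0.0833], "ax": [0, 0], "ay": [0, 0], "az": [0, 0]}' |head -2
python3 drive.py '{"dx": [0, 0, 0, 0, 0], "dy": [0, 0, 0, 0, 0], "dz": [0, 0, 0, 0, 0], "ax": [0, 0, 0, 0, 0], "ay": [0, 0, 0, 0, 0], "az": [-0.0375, -0.075, -0.1125, -0.15, -0.1875]}'|head -3
python3 drive.py '{"dx": [0, 0, 0, 0, 0], "dy": [0, 0, 0, 0, 0], "dz": [0, 0, 0, 0, 0], "ax": [0, 0, 0, 0, 0], "ay": [0, 0, 0, 0, 0], "az": [-0.0375, -0.075, -0.1125, -0.15, -0.1875]}'|head -3
python3 drive.py '{"dx": [0, 0], "dy": [0, 0], "dz": [0, 0], "ax": [0, 0], "ay": [0, 0], "az": [-0.0178, -0.0178]}'
python3 -c "
from bench import r, optics, job, telemetry;o=telemetry.get_obs();print(o['tcp_pos'],o['orientation'],o['joints'],o['contact_force'])"
```

```text
[0.49429171 0.13357001 0.17322592] [ 3.14044154e+00 -7.90913886e-02 -1.25146301e-03] [-0.07  0.41 -0.39  2.03  0.23  0.74 -2.22] [0.21577598 0.58600958 1.07567707]
clock: 2.7
tcp_pos: [0.4983, 0.1466, 0.2302]
clock: 3.2
tcp_pos: [0.4959, 0.1439, 0.2256]
orientation: [2.947, 1.085, 0.007]
clock: 3.7
tcp_pos: [0.4959, 0.1438, 0.2255]
orientation: [2.344, 2.088, 0.006]
clock: 3.9
tcp_pos: [0.4958, 0.1437, 0.2251]
orientation: [2.275, 2.163, 0.005]
contact_force: [0.1, -0.2, 0.2]
grip_width: 0.0
gripper_force: 0.0
[0.49582764 0.14370978 0.22507308] [2.27492739 2.16319876 0.00480479] [ 0.20751252  0.40976236 -0.74874408  1.9714605   0.35827091  0.89064649
 -0.7789295 ] [ 0.06120002 -0.20819529  0.18731666]
```

Converted, 0.04 m / 0.6 = 0.0667, -0.019 m / 0.6 = -0.0317.

```bash
python3 drive.py '{"dx": [-0.0317, -0.0317, -0.0317], "dy": [0, 0, 0], "dz": [0.0667, 0.0667, 0.0667], "ax": [0, 0, 0], "ay": [0, 0, 0], "az": [0, 0, 0]}'|grep -v gri
python3 drive.py '{"dx": [-0.0333, -0.075, -0.105, -0.135, -0.1608], "dy": [0, 0, 0, 0, 0], "dz": [0, 0, 0.0017, 0.0067, 0.0225], "ax": [0, 0, 0, 0, 0], "ay": [0, 0, 0, 0, 0], "az": [0, 0, 0, 0, 0]}'|grep -v gri
python3 - <<'E'
from h import *
a,_=optics.grab_frame('scene');b,_=optics.grab_frame('side')
im=np.hstack([cv2.resize(a[130:290,250:410],(400,400)),cv2.resize(b[140:320,220:400],(400,400))]);cv2.imwrite('pics/a2.png',im)
E
```

```text
clock: 4.2
tcp_pos: [0.4939, 0.1248, 0.1838]
orientation: [2.278, 2.163, -0.0]
contact_force: [0.3, 1.0, 0.6]
clock: 4.7
tcp_pos: [0.4908, 0.0288, 0.1718]
orientation: [2.274, 2.163, 0.006]
contact_force: [1.7, 0.4, 0.4]
```

View pics/a2.png

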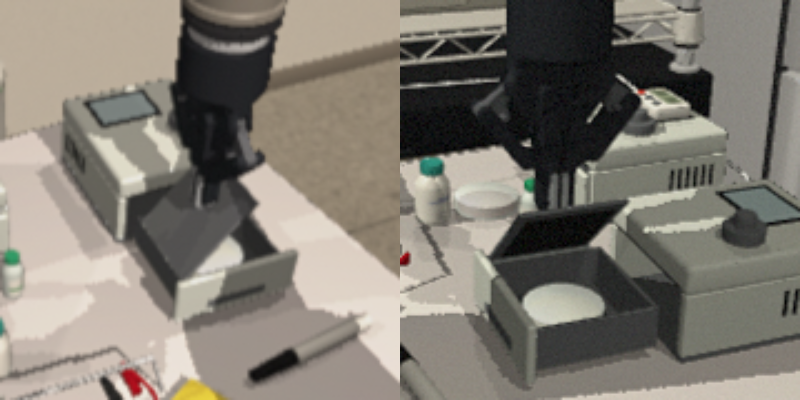

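The cover is folding as planned, at about 40–45°. The fingertips are on its outer face, at about (205,200) in the left half and (555,205) in the right. I'll carry on down.

```bash
python3 drive.py '{"dx": [-0.0208, -0.0358, -0.0408, -0.0425, -0.0425], "dy": [0, 0, 0, 0, 0], "dz": [0.0225, 0.0492, 0.065, 0.0792, 0.0792], "ax": [0, 0, 0, 0, 0], "ay": [0, 0, 0, 0, 0], "az": [0, 0, 0, 0, 0]}'|grep -v gri
python3 drive.py '{"dx": [0, 0, 0], "dy": [0, 0, 0], "dz": [0.0017, 0.0033, 0.0033], "ax": [0, 0, 0], "ay": [0, 0, 0], "az": [0, 0, 0]}'|grep -v gri
```

```text
clock: 5.3
tcp_pos: [0.4906, 0.0029, 0.1235]
orientation: [2.273, 2.162, 0.005]
contact_force: [0.9, -4.5, 11.6]
clock: 5.6
tcp_pos: [0.4914, 0.0029, 0.1231]
orientation: [2.272, 2.16, 0.006]
contact_force: [-0.6, -4.9, 29.7]
```

Converted, -0.09 m / 0.6 = -0.15, -0.05 m / 0.6 = -0.0833, 0.4 rad / 4 = 0.1.

```bash
python3 drive.py '{"dx": [0, 0, 0, 0, 0], "dy": [0, 0, 0, 0, 0], "dz": [-0.0833, -0.15, -0.15, -0.15, -0.15], "ax": [0, 0, 0, 0, 0], "ay": [0, 0, 0, 0, 0], "az": [0, 0, 0.025, 0.0625, 0.1]}'|grep -v gri
python3 drive.py '{"dx": [0, 0, 0, 0, 0], "dy": [0, 0, 0, 0, 0], "dz": [0, 0, 0, 0, 0], "ax": [0, 0, 0, 0, 0], "ay": [0, 0, 0, 0, 0], "az": [0.0375, 0.075, 0.1125, 0.15, 0.1875]}'|head -1
python3 drive.py '{"dx": [0, 0, 0, 0], "dy": [0, 0, 0, 0], "dz": [0, 0, 0, 0], "ax": [0, 0, 0, 0], "ay": [0, 0, 0, 0], "az": [0.0375, 0.075, 0.1053, 0.1053]}'|head -3
python3 - <<'E'
from h import *
o=telemetry.get_obs();print(o['tcp_pos'],o['orientation'],o['joints'])
a,d=optics.grab_frame('scene');b,e=optics.grab_frame('side')
im=np.hstack([cv2.resize(a[150:310,250:410],(400,400)),cv2.resize(b[160:340,220:400],(400,400))]);cv2.imwrite('pics/a3.png',im)
R=np.array([[.9987,-.05,0],[.05,.9987,0],[0,0,1]])
for n,q in(('scene',d),('side',e)):
    P=cloud(n,q).reshape(-1,3);Q=(P-[.6367,.0029,0])@R.T
    m=(Q[:,0]<-.17)&(Q[:,0]>-.22)&(abs(Q[:,1])<.055)&(Q[:,2]>.012)&(Q[:,2]<.048);print(n,'front',m.sum(),np.percentile(Q[m,0],[10,50,90]).round(4))
    m=(Q[:,0]<-.11)&(Q[:,0]>-.18)&(abs(Q[:,1])<.04)&(Q[:,2]<.1);print(n,'cover z',m.sum(),np.percentile(Q[m,2],[5,50,95]).round(4))
    m=(abs(Q[:,0]+.012)<.02)&(abs(Q[:,1]+.035)<.02)&(Q[:,2]>.088)&(Q[:,2]<.11);print(n,'key',m.sum(),Q[m].min(0).round(4),Q[m].max(0).round(4))
E
```

```text
clock: 6.1
tcp_pos: [0.4878, 0.0035, 0.2101]
orientation: [2.665, 1.663, 0.001]
contact_force: [0.1, 0.5, 0.1]
clock: 6.6
clock: 7.0
tcp_pos: [0.4876, 0.0037, 0.2097]
orientation: [3.141, -0.078, -0.0]
[0.48758549 0.00373297 0.20967222] [ 3.14054231e+00 -7.82096088e-02 -3.65198892e-04] [ 0.20659928  0.3227155  -0.40294695  2.0619298   0.17614601  0.78926946
 -1.92292191]
scene front 468 [-0.1946 -0.1933 -0.1918]
scene cover z 689 [0.0478 0.0495 0.0512]
scene key 79 [-0.0303 -0.0432  0.0881] [ 0.0041 -0.0156  0.1025]
side front 539 [-0.1921 -0.1914 -0.175 ]
side cover z 1085 [0.0239 0.0494 0.0505]
side key 185 [-0.0282 -0.0507  0.0882] [ 0.0047 -0.0199  0.1016]
```

View pics/a3.png

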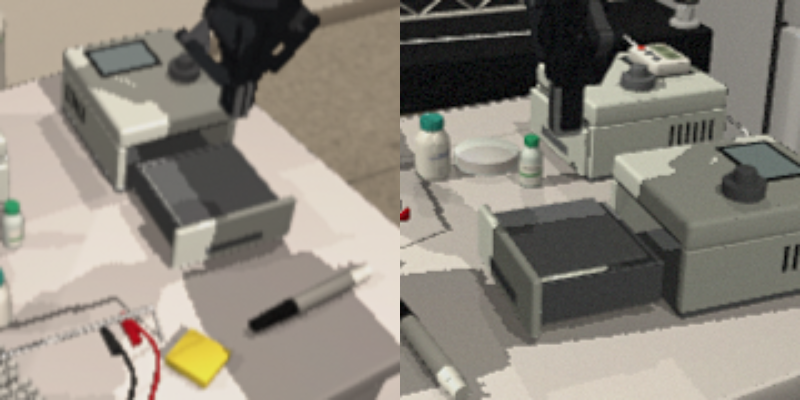

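The cover is shut: its surface measures 49.5–51 mm, and the image shows a flat grey plate on the tray at (200,180). The front plate is at reader x = -192 mm. Next I go round to the front with a slight tilt.

Converted, -0.0545 m / 0.6 = -0.0908, -0.03 m / 0.6 = -0.05, -0.2 rad / 4 = -0.05.

```bash
python3 drive.py '{"dx": [-0.05, -0.0908, -0.0908, -0.0908], "dy": [-0.0117, -0.0117, -0.0117, -0.0117], "dz": [0, 0, 0, 0], "ax": [0, 0, 0, 0], "ay": [0, -0.025, -0.05, -0.05], "az": [0, 0, 0, 0]}'|grep -v gri
```

```text
clock: 7.5
tcp_pos: [0.4347, 0.0128, 0.2097]
orientation: [-3.119, 0.075, 0.313]
contact_force: [0.4, 0.2, -0.3]
```

Converted, 0.101 m / 0.6 = 0.1683, 0.0205 m / 0.6 = 0.0342.

```bash
python3 drive.py '{"dx": [0.0167, 0.0275, 0.0342, 0.0342], "dy": [0, 0, 0, 0], "dz": [0.0817, 0.135, 0.1683, 0.1683], "ax": [0, 0, 0, 0], "ay": [0, 0, 0, 0], "az": [0, 0, 0, 0]}'|grep -v gri
python3 - <<'E'
from h import *
o=telemetry.get_obs();print(o['tcp_pos'],o['joints'])
a,d=optics.grab_frame('scene');b,e=optics.grab_frame('side')
im=np.hstack([cv2.resize(a[150:310,250:410],(400,400)),cv2.resize(b[160:340,200:380],(400,400))]);cv2.imwrite('pics/a4.png',im)
E
```

```text
clock: 7.9
tcp_pos: [0.4321, 0.0126, 0.1047]
orientation: [-3.119, 0.076, 0.317]
contact_force: [-0.6, -0.2, -0.1]
[0.43213704 0.01261895 0.10472994] [ 0.16476987  0.50816592 -0.38236657  2.13393618  0.19970645  0.7402418
 -1.97222293]
```

View pics/a4.png

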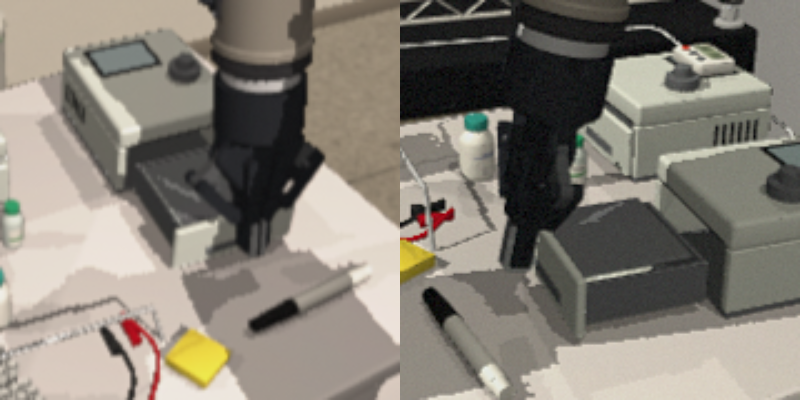

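The image shows the fingertips just in front of the plate, at (255,240) left and (515,255) right, clear of the marker. Now I push, turning the tool's tilt midway so the hand clears the housing.

Converted, 0.0637 m / 0.6 = 0.1062, -0.011 m / 0.6 = -0.0183.

```bash
python3 drive.py '{"dx": [0.0327, 0.0572, 0.0735, 0.0898, 0.1062], "dy": [0, 0, 0, 0, 0], "dz": [-0.0067, -0.0117, -0.015, -0.0183, -0.0217], "ax": [0, 0, 0, 0, 0], "ay": [0, 0, 0, 0, 0], "az": [0, 0, 0, 0, 0]}'|grep -v gri
python3 drive.py '{"dx": [-0.0158, -0.0322, -0.0473, -0.0473], "dy": [0, 0, 0, 0], "dz": [0.0033, 0.0067, 0.0097, 0.0097], "ax": [0, 0, 0, 0], "ay": [0.0325, 0.0675, 0.1, 0.1], "az": [0, 0, 0, 0]}'|grep -v gri
python3 drive.py '{"dx": [0.0245, 0.0408, 0.0572, 0.0735, 0.0735], "dy": [0, 0, 0, 0, 0], "dz": [0.005, 0.0083, 0.0117, 0.015, 0.015], "ax": [0, 0, 0, 0, 0], "ay": [0, 0, 0, 0, 0], "az": [0, 0, 0, 0, 0]}'|grep -v gri
python3 - <<'E'
from h import *
o=telemetry.get_obs();print(o['tcp_pos'],o['orientation'],o['contact_force'])
b,e=optics.grab_frame('side');a,d=optics.grab_frame('scene')
im=np.hstack([cv2.resize(a[150:310,250:410],(400,400)),cv2.resize(b[160:340,220:400],(400,400))]);cv2.imwrite('pics/a5.png',im)
E
```

```text
clock: 8.5
tcp_pos: [0.4992, 0.0095, 0.1078]
orientation: [-3.12, 0.078, 0.312]
contact_force: [-2.3, 0.5, 3.1]
clock: 8.9
tcp_pos: [0.4657, 0.0111, 0.1066]
orientation: [3.119, -0.073, 0.312]
contact_force: [0.5, -0.4, 0.0]
clock: 9.4
tcp_pos: [0.5168, 0.0084, 0.1071]
orientation: [3.12, -0.08, 0.316]
contact_force: [0.2, 0.5, 0.1]
[0.51681989 0.00838581 0.10710756] [ 3.12029091 -0.08003606  0.31623802] [0.19957889 0.5008952  0.13314982]
```

View pics/a5.png

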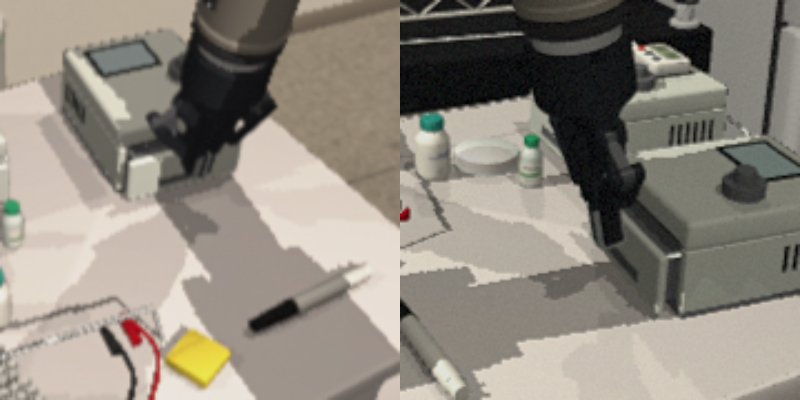

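The tray is nearly in: a gap of about 10 mm is left at (672,270) in the right half. The hand is clear of the housing. I finish slowly, watching the force.

```bash
python3 drive.py '{"dx": [0.0083, 0.015, 0.015], "dy": [0, 0, 0], "dz": [0.0017, 0.0033, 0.0033], "ax": [0, 0, 0], "ay": [0, 0, 0], "az": [0, 0, 0]}'|grep -E 'tcp|contact'
python3 drive.py '{"dx": [0.0033, 0.0033], "dy": [0, 0], "dz": [0.0007, 0.0007], "ax": [0, 0], "ay": [0, 0], "az": [0, 0]}'|grep -E 'tcp|contact'
python3 drive.py '{"dx": [0.0033, 0.0033], "dy": [0, 0], "dz": [0.0007, 0.0007], "ax": [0, 0], "ay": [0, 0], "az": [0, 0]}'|grep -E 'tcp|contact'
python3 - <<'E'
from h import *
R=np.array([[.9987,-.05,0],[.05,.9987,0],[0,0,1]])
for n in('scene','side'):
    p,q=optics.grab_frame(n);P=cloud(n,q).reshape(-1,3);Q=(P-[.6367,.0029,0])@R.T
    m=(Q[:,0]<-.06)&(Q[:,0]>-.11)&(abs(abs(Q[:,1])-.045)<.012)&(Q[:,2]>.012)&(Q[:,2]<.048);print(n,'front',m.sum(),np.percentile(Q[m,0],[10,50,90]).round(4))
E
```

```text
tcp_pos: [0.5241, 0.0079, 0.1066]
contact_force: [-0.1, -0.6, -0.9]
tcp_pos: [0.5258, 0.0079, 0.1067]
contact_force: [-1.1, -0.2, -0.9]
tcp_pos: [0.5279, 0.0078, 0.1066]
contact_force: [-0.6, 0.1, 0.8]
scene front 186 [-0.0872 -0.0854 -0.084 ]
side front 155 [-0.0841 -0.0832 -0.0822]
```

Converted, 0.002 m / 0.6 = 0.0033, 0.0004 m / 0.6 = 0.0007.

```bash
for i in 1; do python3 drive.py '{"dx": [0.0033, 0.0033], "dy": [0, 0], "dz": [0.0007, 0.0007], "ax": [0, 0], "ay": [0, 0], "az": [0, 0]}'|grep -E 'tcp|contact'; done
python3 drive.py '{"dx": [0.0033, 0.0033], "dy": [0, 0], "dz": [0.0007, 0.0007], "ax": [0, 0], "ay": [0, 0], "az": [0, 0]}'|grep -E 'tcp|contact'
```

```text
tcp_pos: [0.5295, 0.0077, 0.1065]
contact_force: [-3.9, -1.7, 2.4]
tcp_pos: [0.5298, 0.0077, 0.1061]
contact_force: [-9.5, 0.2, 6.3]
```

Converted, 0.002 m / 0.6 = 0.0033, 0.0004 m / 0.6 = 0.0007.

```bash
python3 drive.py '{"dx": [0.0033, 0.0033], "dy": [0, 0], "dz": [0.0007, 0.0007], "ax": [0, 0], "ay": [0, 0], "az": [0, 0]}'|grep -E 'tcp|contact'
python3 drive.py '{"dx": [-0.05, -0.05, -0.05, -0.05, -0.05], "dy": [0, 0, 0, 0, 0], "dz": [-0.01, -0.05, -0.1, -0.1833, -0.1833], "ax": [0, 0, 0, 0, 0], "ay": [0, 0, 0, 0, 0], "az": [0, 0, 0, 0, 0]}'|grep -E 'clock|tcp|contact'
python3 - <<'E'
from h import *
R=np.array([[.9987,-.05,0],[.05,.9987,0],[0,0,1]])
o=telemetry.get_obs();print(o['tcp_pos'],o['orientation'])
ims=[]
for n in('scene','side'):
    p,q=optics.grab_frame(n);ims.append(p);P=cloud(n,q).reshape(-1,3);Q=(P-[.6367,.0029,0])@R.T
    m=(Q[:,0]<-.06)&(Q[:,0]>-.11)&(abs(Q[:,1])<.05)&(Q[:,2]>.012)&(Q[:,2]<.048);print(n,'front',m.sum(),np.percentile(Q[m,0],[10,50,90]).round(4))
    m=(Q[:,0]<.07)&(Q[:,0]>-.07)&(abs(Q[:,1])<.06)&(Q[:,2]>.098)&(Q[:,2]<.11);print(n,'key',m.sum(),Q[m].min(0).round(4),Q[m].max(0).round(4),np.median(Q[m],0).round(4))
a,b=ims;cv2.imwrite('pics/a6.png',np.hstack([cv2.resize(a[150:310,250:410],(400,400)),cv2.resize(b[160:340,240:420],(400,400))]))
E
```

```text
tcp_pos: [0.5302, 0.0077, 0.1056]
contact_force: [-14.4, 0.7, 10.9]
clock: 11.4
tcp_pos: [0.4856, 0.011, 0.2144]
contact_force: [0.5, 0.3, -0.2]
[0.48562005 0.01102775 0.21443829] [ 3.11934457 -0.07772865  0.33102707]
scene front 383 [-0.0858 -0.0842 -0.0826]
scene key 6 [-0.0168 -0.0283  0.0992] [-0.0072 -0.0251  0.1011] [-0.0124 -0.0266  0.0999]
side front 504 [-0.0832 -0.0824 -0.0816]
side key 46 [-0.0217 -0.0427  0.0981] [-0.004  -0.0265  0.1016] [-0.0134 -0.0361  0.0999]
```

View pics/a6.png

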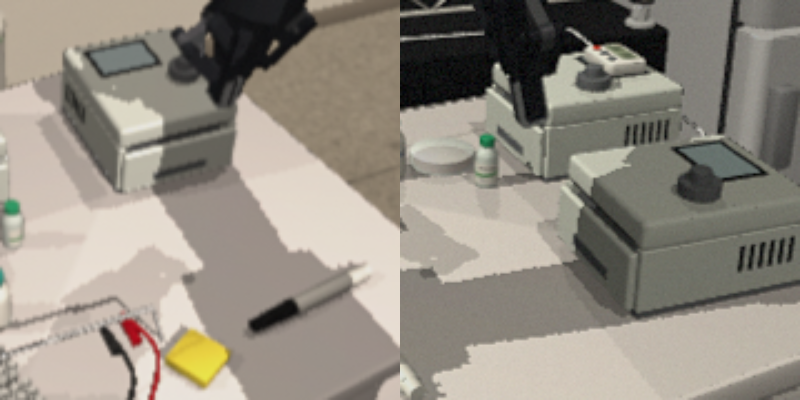

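The tray is home: the front is at about -83 mm in both views, with no gap left in the picture. The key is at reader (-13, -35) mm, z 100 mm, which matches the given position. Next I move above the key.

Converted, 0.14 m / 0.6 = 0.2333, 0.0355 m / 0.6 = 0.0592, -0.2 rad / 4 = -0.05.

```bash
python3 drive.py '{"dx": [0, 0.0583, 0.125, 0.1833, 0.2333], "dy": [0, 0.0167, 0.0333, 0.05, 0.0592], "dz": [-0.0333, -0.0083, 0, 0.0067, 0.0137], "ax": [0, 0, 0, 0, 0], "ay": [-0.025, -0.05, -0.05, -0.05, -0.05], "az": [0, 0, 0, 0, 0]}'|head -1
python3 drive.py '{"dx": [0, 0], "dy": [0, 0], "dz": [0, 0], "ax": [0, 0], "ay": [0, 0], "az": [0, 0]}'|grep -v gri
```

```text
clock: 12.0
clock: 12.2
tcp_pos: [0.6193, -0.0322, 0.2262]
orientation: [-3.14, 0.079, 0.004]
contact_force: [-0.9, -0.0, -0.0]
```

Converted, 0.045 m / 0.6 = 0.075, 0.003 m / 0.6 = 0.005.

```bash
python3 drive.py '{"dx": [0.005, 0.005, 0.005, 0.005], "dy": [-0.0017, -0.0017, -0.0017, -0.0017], "dz": [0.0417, 0.075, 0.075, 0.075], "ax": [0, 0, 0, 0], "ay": [0, 0, 0, 0], "az": [0, 0, 0, 0]}'|grep -E 'tcp|contact'
python3 drive.py '{"dx": [0, 0, 0, 0], "dy": [0, 0, 0, 0], "dz": [0.0067, 0.0133, 0.0167, 0.0167], "ax": [0, 0, 0, 0], "ay": [0, 0, 0, 0], "az": [0, 0, 0, 0]}'|grep -E 'tcp|contact'
python3 drive.py '{"dx": [0, 0], "dy": [0, 0], "dz": [0.0033, 0.0033], "ax": [0, 0], "ay": [0, 0], "az": [0, 0]}'|grep -E 'tcp|contact'
python3 drive.py '{"dx": [0, 0], "dy": [0, 0], "dz": [0.0033, 0.0033], "ax": [0, 0], "ay": [0, 0], "az": [0, 0]}'|grep -E 'tcp|contact'
```

```text
tcp_pos: [0.6217, -0.031, 0.183]
contact_force: [0.7, 0.6, 0.4]
tcp_pos: [0.6228, -0.0314, 0.1736]
contact_force: [-0.0, -0.0, 2.3]
tcp_pos: [0.6229, -0.0314, 0.1715]
contact_force: [0.2, -0.8, 3.2]
tcp_pos: [0.6229, -0.0314, 0.1695]
contact_force: [-0.6, 0.1, 3.9]
```

Converted, 0.002 m / 0.6 = 0.0033.

```bash
python3 drive.py '{"dx": [0, 0], "dy": [0, 0], "dz": [0.0033, 0.0033], "ax": [0, 0], "ay": [0, 0], "az": [0, 0]}'|grep -E 'tcp|contact'
python3 drive.py '{"dx": [0, 0], "dy": [0, 0], "dz": [0.0033, 0.0033], "ax": [0, 0], "ay": [0, 0], "az": [0, 0]}'|grep -E 'tcp|contact'
```

```text
tcp_pos: [0.6229, -0.0314, 0.1686]
contact_force: [-3.7, 0.7, 12.6]
tcp_pos: [0.623, -0.0314, 0.1683]
contact_force: [-9.6, -1.0, 24.9]
```

The key has bottomed out: about 6 mm of travel, then the force rose sharply to 25 N. I retract and check.

Converted, -0.15 m / 0.6 = -0.25, -0.13 m / 0.6 = -0.2167.

```bash
python3 drive.py '{"dx": [0, 0, 0, 0, 0], "dy": [0, 0, 0, 0, 0], "dz": [-0.05, -0.1333, -0.2167, -0.25, -0.25], "ax": [0, 0, 0, 0, 0], "ay": [0, 0, 0, 0, 0], "az": [0, 0, 0, 0, 0]}'|grep -E 'clock|tcp|contact'
python3 drive.py '{"dx": [-0.05, -0.1, -0.1, -0.1, -0.1], "dy": [0.0833, 0.1667, 0.2333, 0.2333, 0.2333], "dz": [0, 0, 0, 0, 0], "ax": [0, 0, 0, 0, 0], "ay": [0, 0, 0, 0, 0], "az": [0, 0, 0, 0, 0]}'|grep -E 'clock|tcp|contact'
python3 - <<'E'
from h import *
R=np.array([[.9987,-.05,0],[.05,.9987,0],[0,0,1]])
for n in('scene','side'):
    p,q=optics.grab_frame(n);P=cloud(n,q).reshape(-1,3);Q=(P-[.6367,.0029,0])@R.T
    m=(Q[:,0]<-.06)&(Q[:,0]>-.11)&(abs(Q[:,1])<.05)&(Q[:,2]>.012)&(Q[:,2]<.048);print(n,'front',m.sum(),np.percentile(Q[m,0],[10,50,90]).round(4))
    cv2.imwrite(f'pics/f_{n}.png',p)
E
```

```text
clock: 14.3
tcp_pos: [0.6241, -0.0313, 0.3191]
contact_force: [0.9, -0.1, 0.4]
clock: 14.8
tcp_pos: [0.5543, -0.1705, 0.3136]
contact_force: [0.0, 1.0, -0.4]
scene front 381 [-0.0857 -0.0843 -0.0828]
side front 498 [-0.0831 -0.0823 -0.0816]
```

View pics/f_scene.png

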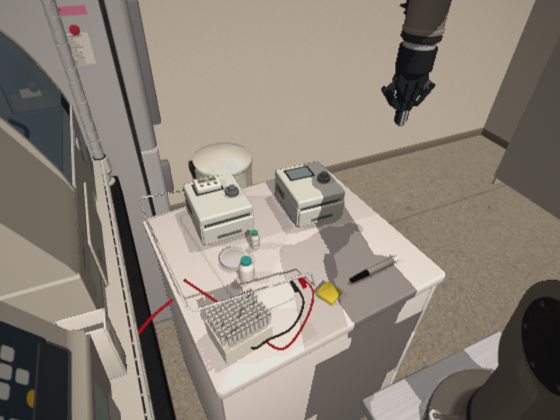

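The tray is flush with the housing at about (325,215) and the arm is clear. The other reader and the loose items stand where they were at the start.

```bash
python3 -c "
from bench import r, optics, job, telemetry;print(job.hand_in())"
```

```text
the job is handed in; nothing more can be done
None
```

The job is done and handed in: I folded the cover shut, pushed the tray fully home, then pressed the start key to its stop and released it, with nothing else on the cart visibly moved and about 15 s of the 54 s used.

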